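# Point-and-check before starting the drill

## Robot

A 6-joint arm with a two-finger parallel gripper is mounted at the origin on the work surface. World frame = base frame: x ahead of the robot, y to its left, z up, the work surface at z = 0. Lengths are in m, angles in rad, forces in N, time in s.
With the tool pointing down it reaches from about 0.35 to 0.975 m from the base axis. Payload 7.1 kg.
Tool frame: the origin (TCP) lies midway between the tips of the shut fingers; the grasp point (between the pads) lies r.grip_depth behind it (r.grip_depth is the distance from the TCP to the grasp point, in m); z points along the fingers, y is the direction in which the jaws open and shut (so a half turn about z gives the same grasp; the last joint's range is limited). The gripper opens to 88 mm and grips with 3 to 60 N. Pads are 20 mm wide; open, the fingers measure 115 mm over their backs; the gripper's body (75 mm by 178 mm) begins 61 mm behind the grasp point.
Start: joints at [-1.152, 0.423, 1.63, -0, 1.089, -0.019], TCP at [0.265, -0.566, 0.184] pointing down, gripper open.
Joint ranges: [-3, 3], [-0.9, 2.11], [0.09, 2.58], [-1.31, 4.45], [0.11, 2.69], [-2.54, 2.54]. Speed limits (rad/s): [2.39, 2.39, 3.01, 3.14, 3.14, 3.14].

## Interface

Orientations are given as [roll, pitch, yaw] about the fixed x, y, z axes, in that order (R = Rz(yaw) Ry(pitch) Rx(roll)).
In Python, from station import get_obs, eyes, r, spotter gives the robot as it stands. The module is installed in compiled form; this text tells all that it offers.
- The arm moves only by the tool send_rows, never from a script. Its argument "targets" is a list of rows, each an object of numbers: "tx", "ty", "tz": the shift along the tool's x, y, z in m; "rx", "ry", "rz": the turn, a rotation vector about the tool's x, y, z in rad; "claw": the opening, from 0 (shut) to 1 (fully open). A call has 1 to 8 rows; each row shifts and turns the commanded pose from where the row before left it, along the tool's axes as they then stand; what a row does not reach is not made up. A row lasts 1/10 s, in which the tool goes at most 50 mm and 8.59 degrees, less where a joint would pass 70% of its speed; a pose out of reach is approached as far as the arm can. A call with a gripper value outside its range is refused whole. The fingers move at their own pace and stop on an object; the grip force is fixed at half the most. Time passes only in rows, so rows that do not move let the fingers close. It gives the time, the measured TCP pose, the force and the opening at its end, in the units of the state.
- get_obs(): the state, without advancing time (a new reading comes with each control period).
- eyes.grab_frame(name): name is "scene" or "top" or "wrist"; returns a dict with "pixels" (420x560x3 uint8, red, green, blue), "depth" (420x560 float32, m along the optical axis (not along the pixel's ray), 0 where there is no reading), "mtx" (3x3 intrinsics, pixels), "rvec" (rotation vector, rad) and "tvec" (3), from world to camera coordinates, as OpenCV has them. Camera axes: x right, y down, z forward; pixel columns grow to the right and rows downward; lengths in m; the calibration is good to about 2 mm. A picture is of the moment at which its call begins.
- r.job_done(): hands the job in, once; it reports no verdict.
Trained networks look in a picture, given as the dict that the camera call returned (one of the last four; its "shot" number tells which), for a name from the list of things; names that differ only in an ending like _2 or _b are one class to them, and where a whole thing is asked for, a point or a joint stands for the part that bears it (a point fixed in the world has none). Each returns a list of dicts, best first, with "p" (0 to 1); they miss things now and then, are a little off and sometimes report something else, mostly with a low value. They report only what shows in the picture. A call takes as long as a camera call. They do not tell look-alikes from the thing itself.
- spotter.outline_of(picture, thing): "mask" (420x560 bool, what is visible of it) and "uv" ([column, row] in pixels, amid what is visible of it).
The state is a dict: "clock": time; "q": joint angles; "dq": joint speeds; "joint_torque": joint torques, N m; "tool_pos": TCP position; "ee_rot": TCP orientation; "ft_force": force on the tool from outside, world axes, zero at the start; "moment": the same for the moment, N m; "gripper_width": opening from 0.0 (shut) to 1.0 (fully open).
Only numpy, scipy, OpenCV 4.12 (cv2) and the standard library are available. Lean on these libraries where they do the work, as an engineer would, in place of code of your own. Each camera call takes 0.05 s, during which the arm holds its last target. There are 200 camera calls.

## Task

Do the pointing check before the drill is started: first point at the yellow paint dot on the steel bar in the vise, holding the fingertips straight above it, a few centimetres clear, for two seconds; then point in the same way, for two seconds, at the top of the red-handled chuck key parked in the tool block. Touch neither of them (nor the vise), then with the fingertips push the green-knobbed lever all the way over, away from its starting side, and back off. Pick nothing up, and leave the blue-knobbed lever and everything else as it is.

Things in the scene. Friction and masses are not known exactly. Their poses are not given: they have to be found in the camera images.
- yellow_dot: flat yellow paint dot, 18 mm across, on the top face of the bar clamped in the vise, 78 mm above the table; origin: its centre, on the bar's face. z up. Two white dots of the same size lie on the same bar; the three dots are in a row along the bar, 45 mm apart, in any order.
- vise: green drill vise fixed to the table, about 225 long (along its x, crank bar included) x 100 mm wide; jaws 70 mm high. A dark steel bar 48 x 140 (along the vise's y) x 46 mm is clamped in it, its top 78 mm above the table. Origin: centre of the underside; z up; the crank is at its -x end, which reaches 122 mm from the origin, the other end 95 mm. It cannot be moved.
- tool_block: wooden tool block fixed to the table, 170 (its x) x 50 x 45 mm high, with three sockets 25 mm deep at its x = -55, 0 and +55 mm. Origin: centre of the underside.
- chuck_key: drill chuck key standing loose in one of the sockets: dark steel stem 11 mm thick, 95 mm tall over all, with a red cross-bar 66 mm long and 10 mm thick along its y at the top. Origin: centre of its foot, on the socket floor 20 mm above the table. z up.
- key_top (a point): top of the chuck key: the middle of the upper side of its red cross-bar, 115 mm above the table.
- step_drill: brass-coloured stepped cone drill, point up, 87 mm tall, up to 30 mm thick, standing loose in another socket. Origin: centre of its foot, 20 mm above the table. Leave alone.
- deburrer: blue round-handled deburring tool, 105 mm tall, up to 26 mm thick, standing loose in the third socket. Origin: centre of its foot, 20 mm above the table. Leave alone.
- green_lever_base: grey block of the green lever, 70 (its x) x 50 x 25 mm high, fixed to the table. Origin: centre of the underside. The lever's pivot is 22 mm above it, its axis along the block's y.
- green_lever (a joint): angle of the green lever (rad). 0: leans 0.5 rad from upright towards its block's -x; 0.5: upright; 1.0: its stop, leaning 0.5 rad to its block's +x. It starts near 0 and must be brought to the stop; light friction (about 1 N at the knob) resists it, and it stays where it is left.
- green_lever_tip (a point): centre of the green ball knob, 26 mm in diameter, at the end of the green lever, 85 mm from the pivot; the stem below it is 10 mm thick.
- blue_lever_base: grey block of the blue lever, the same as the green one's and beside it (they may be either way round). Origin: centre of the underside.
- blue_lever (a joint): angle of the blue lever (rad), as for the green one. Leave it as it is.
- blue_lever_tip (a point): centre of the blue ball knob of the blue lever.
- spray_can: red spray can, 60 mm in diameter, 180 mm tall, loose. Origin: centre of its underside.
- oil_bottle: yellow oil bottle, 56 mm in diameter, 150 mm tall, loose. Origin: centre of its underside.
- wrench: steel wrench lying loose, flat on the table. Origin: on its underside, near its middle.
- bolt_cup: open metal cup, 80 mm across, 60 mm tall, loose. Origin: centre of its underside.
- parallel: dark steel parallel bar, 120 x 30 x 20 mm, loose. Origin: centre of its underside.
Things that resemble listed ones, but are neither listed nor needed, are in the scene too. What is shaped like the green_lever_base but orange is not meant.

How it is judged:
On the way, in this order (a step that is already met when the one before it is completed fails the run):
1. the fingertips dwell straight above the yellow dot, without contact (horizontal distance between the grasp point and yellow_dot below 0.02 m and z of the grasp point in the frame of yellow_dot between 0.02 and 0.085 m and contact force between vise and the fingers below 0.2 N and contact force between vise and the arm below 0.2 N), for 1.5 s.
2. the fingertips dwell straight above the chuck key's top, without contact (horizontal distance between the grasp point and key_top below 0.02 m and z of the grasp point in the frame of key_top between 0.02 and 0.085 m and contact force between chuck_key and the fingers below 0.2 N and contact force between chuck_key and the arm below 0.2 N), for 1.5 s.
3. the fingers push the green lever on its way over (value of joint green_lever above 0.35 rad and contact force between green_lever_base and the fingers above 0.1 N).
4. the green lever reaches its stop (value of joint green_lever above 0.9 rad), for 0.1 s.
At the end, for the whole second after the job is handed in: Yellow dot, then key top, each pointed at for 1.5 s unbroken (grasp point within 20 mm sideways, 20 to 85 mm above, no contact); then green lever over 0.9 rad and left there. Chuck key upright and blue knob, both within 10 mm of their starts; other loose things within 20 mm (value of joint green_lever above 0.9 rad and distance of each of blue_lever_tip, chuck_key from where it was at the start of the episode below 0.01 m and angle between chuck_key's own z axis and vertical below 0.2 rad and linear speed of chuck_key below 0.02 m/s and distance of each of step_drill, deburrer, spray_can, oil_bottle, wrench, bolt_cup, parallel from where it was at the start of the episode below 0.02 m); the robot touches nothing.
It fails at once if the chuck key is touched (contact force between chuck_key and the fingers above 0.5 N or contact force between chuck_key and the arm above 0.5 N).
It fails at once if the vise or the bar in it is touched (contact force between vise and the fingers above 0.5 N or contact force between vise and the arm above 0.5 N).
It fails at once if the chuck key is lifted or displaced by more than 10 mm (distance of chuck_key from where it was at the start of the episode above 0.01 m).
It fails at once if the blue lever is moved by more than 10 mm at its knob (distance of blue_lever_tip from where it was at the start of the episode above 0.01 m).
It fails at once if another loose thing is moved by more than 20 mm (distance of any of step_drill, deburrer, spray_can, oil_bottle, wrench, bolt_cup, parallel from where it was at the start of the episode above 0.02 m).
It also fails if it takes over 53 s, if anything falls off the work surface, if the arm or the gripper's body presses on something with over 40 N, if the wrist force passes 120 N, or if a joint passes its speed limit or range.

## Working session

There is one attempt and no reset: what is moved stays moved. The work goes in short steps, Python scripts to look and compute and a tool call to move; the robot and the scene stay as the last step left them, time stands still between calls to the robot, and variables do not carry over. Pictures are saved under pics/ and viewed, about 8 in all and at most 12, crops included, and the job is handed in when it is done.

Besides the shell and the picture viewer there is one more tool, called after ">>>" as name(argument=value, ...) on one line, values as JSON. send_rows: Moves the arm, as the interface text tells. Its arguments: {"type":"object","properties":{"targets":{"type":"array"}},"required":["targets"]}

```bash
mkdir -p pics; cat > h.py <<'E'
import numpy as np, cv2
from station import get_obs, eyes, r, spotter
def world(f,u,v,d=None):
    if d is None:
        d=f["depth"][int(round(v)),int(round(u))]
    R=cv2.Rodrigues(np.array(f["rvec"],float))[0]
    p=np.linalg.inv(f["mtx"])@np.array([u,v,1.0])*d
    return R.T@(p-np.array(f["tvec"]).ravel())
def onplane(f,u,v,z):
    R=cv2.Rodrigues(np.array(f["rvec"],float))[0]
    c=-R.T@np.array(f["tvec"]).ravel(); ray=R.T@np.linalg.inv(f["mtx"])@np.array([u,v,1.0])
    return c+ray*(z-c[2])/ray[2]
def proj(f,P):
    return cv2.projectPoints(np.array(P,float).reshape(-1,3),np.array(f["rvec"],float),np.array(f["tvec"],float),f["mtx"],None)[0].reshape(-1,2)
def cloud(f):
    v,u=np.mgrid[:420,:560]; d=f["depth"]
    R=cv2.Rodrigues(np.array(f["rvec"],float))[0]
    p=(np.linalg.inv(f["mtx"])@np.stack([u.ravel(),v.ravel(),np.ones(u.size)]))*d.ravel()
    return (R.T@(p-np.array(f["tvec"],float).reshape(3,1))).T.reshape(420,560,3)
def save(f,n,crop=None,s=1):
    im=f["pixels"][:,:,::-1]
    if crop: im=im[crop[1]:crop[3],crop[0]:crop[2]]
    cv2.imwrite("pics/"+n,cv2.resize(im,None,fx=s,fy=s,interpolation=cv2.INTER_CUBIC))
E
python3 - <<'E'
from h import *
s=get_obs(); print(s["clock"],s["tool_pos"],s["ee_rot"],r.grip_depth,s["gripper_width"])
for n in ("top","scene"):
    f=eyes.grab_frame(n); save(f,n+"0.png",s=1.4)
    C=cloud(f)
    for t in ["yellow_dot","vise","tool_block","chuck_key","step_drill","deburrer","green_lever","green_lever_base","green_lever_tip","blue_lever","blue_lever_base","spray_can","oil_bottle","bolt_cup","parallel","wrench"]:
        try: L=spotter.outline_of(f,t)
        except Exception as e: print(n,t,e); continue
        for o in L[:4]:
            m=o["mask"]&(f["depth"]>0); pts=C[m]
            print(n,t,round(o["p"],2),np.round(o["uv"]),m.sum(),np.round(np.median(pts,0),3) if len(pts) else "",np.round(pts[:,2].max(),3) if len(pts) else "")
E
```

```text
0.0 [ 0.26472039 -0.56547203  0.18280031] [-3.14003367e+00 -2.90400268e-05  4.37752447e-01] 0.0187 0.9973642904409704
top yellow_dot 0.39 [301. 221.] 54 [ 0.519 -0.01   0.078] 0.083
top yellow_dot 0.18 [151. 238.] 139 [0.471 0.335 0.112] 0.119
top vise 0.87 [277. 228.] 3404 [0.506 0.037 0.068] 0.085
top tool_block 0.55 [163. 243.] 1151 [0.463 0.326 0.044] 0.079
top chuck_key 0.64 [152. 238.] 176 [0.474 0.335 0.111] 0.119
top deburrer 0.43 [147. 215.] 134 [0.523 0.347 0.113] 0.127
top green_lever 0.72 [154. 240.] 209 [0.474 0.336 0.11 ] 0.121
top green_lever 0.66 [403. 279.] 100 [ 0.392 -0.258  0.104] 0.115
top green_lever 0.61 [158. 262.] 134 [0.42  0.314 0.075] 0.108
top green_lever 0.59 [380. 223.] 93 [ 0.513 -0.199  0.111] 0.119
top green_lever_base 0.92 [400. 267.] 639 [ 0.421 -0.267  0.026] 0.115
top green_lever_base 0.79 [376. 223.] 600 [ 0.532 -0.2    0.025] 0.119
top green_lever_tip 0.66 [161. 260.] 123 [0.421 0.314 0.077] 0.108
top green_lever_tip 0.39 [382. 225.] 84 [ 0.514 -0.199  0.112] 0.119
top blue_lever 0.43 [444. 213.] 101 [ 0.54  -0.356  0.11 ] 0.118
top blue_lever_
[... 1050 characters left out ...]
02 -0.258  0.092] 0.109
scene green_lever_base 0.7 [243. 164.] 306 [ 0.424 -0.26   0.024] 0.11
scene green_lever_base 0.58 [232. 189.] 378 [ 0.544 -0.192  0.024] 0.116
scene green_lever_tip 0.53 [232. 168.] 107 [ 0.526 -0.199  0.092] 0.116
scene blue_lever_base 0.69 [192. 174.] 395 [ 0.567 -0.355  0.023] 0.112
scene blue_lever_base 0.59 [200. 222.] 879 [ 0.758 -0.067  0.075] 0.152
scene spray_can 0.98 [239. 240.] 1574 [0.784 0.097 0.115] 0.182
scene oil_bottle 0.9 [203. 225.] 891 [ 0.758 -0.067  0.075] 0.152
scene bolt_cup 0.67 [292. 265.] 966 [0.712 0.193 0.038] 0.063
scene parallel 0.85 [443. 242.] 582 [0.357 0.449 0.018] 0.024
scene wrench 0.82 [170. 205.] 263 [ 0.723 -0.28   0.005] 0.147
```

View pics/top0.png

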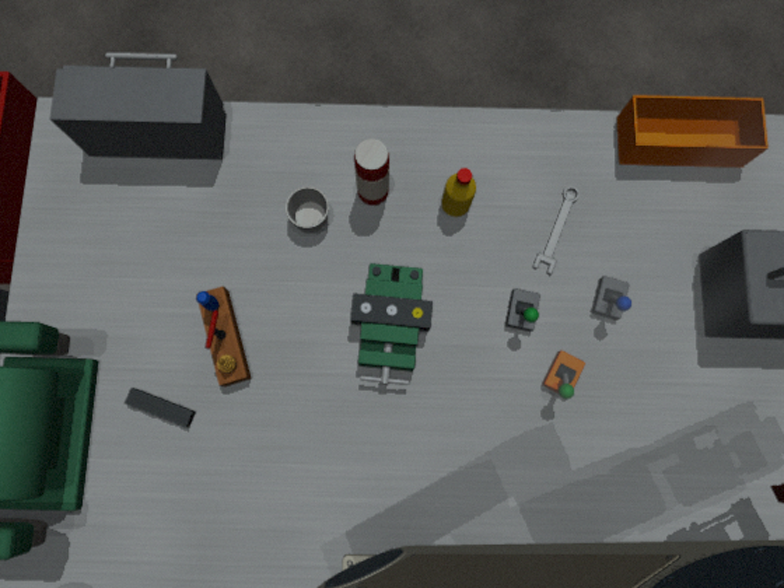

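View pics/scene0.png

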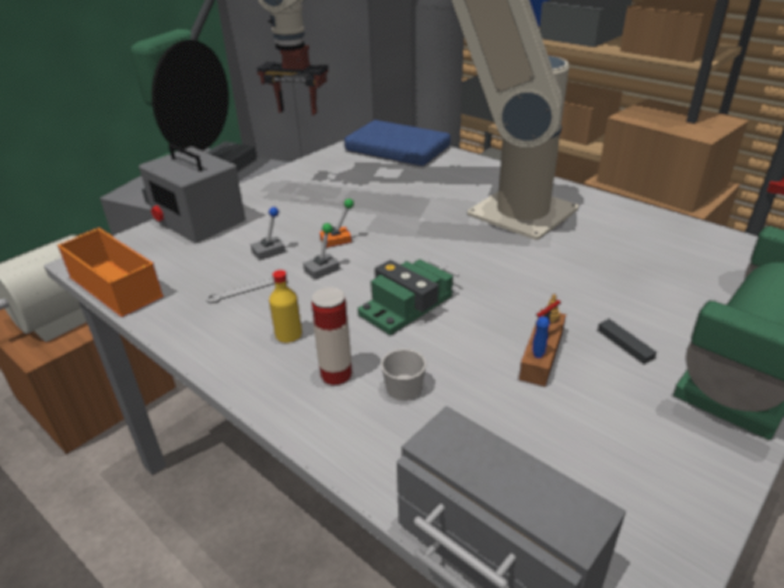

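The top view shows these candidates, in display pixels:
- **Dots on the bar:** yellow at (418,313), whites at (366,308) and (392,311).
- **Red chuck key:** cross-bar at (213,330), between the blue deburrer (207,299) and the brass drill (227,363).
- **Green knobs:** one on the grey base (531,314), which is the one I want. The other, on the orange base (566,390), is the decoy.
- **Blue knob:** (624,302).

Next I'll refine these by colour.

```bash
cat > m.py <<'E'
from h import *
def blobs(f,lo,hi,box,minarea=8):
    hsv=cv2.cvtColor(f["pixels"],cv2.COLOR_RGB2HSV)
    m=cv2.inRange(hsv,np.array(lo),np.array(hi)); k=np.zeros_like(m); x0,y0,x1,y1=box; k[y0:y1,x0:x1]=1; m*=k
    n,l,st,c=cv2.connectedComponentsWithStats(m)
    return [(c[i],st[i,4],l==i) for i in range(1,n) if st[i,4]>=minarea]
E
python3 - <<'E'
from m import *
ft=eyes.grab_frame("top"); fs=eyes.grab_frame("scene")
for n,f,boxes in (("top",ft,dict(y=(240,180,320,280),k=(135,200,180,280),g=(355,190,430,300),b=(420,190,470,240))),
                  ("scene",fs,dict(y=(265,180,300,205),k=(370,200,410,250),g=(220,135,260,175),b=(180,140,205,165)))):
    C=cloud(f)
    for k,lo,hi,z in (("y",(20,140,90),(35,255,255),.078),("k",(0,170,70),(6,255,255),.115),("g",(50,120,40),(75,255,255),.0966),("b",(105,110,50),(125,255,255),.0966)):
        for c,a,m in blobs(f,lo,hi,boxes[k]):
            P=C[m&(f["depth"]>0)]
            print(n,k,np.round(c,1),a,"plane",np.round(onplane(f,*c,z),4),"med",np.round(np.median(P,0),4))
    if n=="top":
        for t in ("green_lever_base","blue_lever_base","vise","tool_block"):
            for o in spotter.outline_of(f,t)[:3]:
                P=C[o["mask"]]
                z={"vise":(.072,.084),"tool_block":(.04,.05)}.get(t,(.02,.03))
                P=P[(P[:,2]>z[0])&(P[:,2]<z[1])][:,:2].astype(np.float32)
                if len(P)>20: print(t,o["p"],cv2.minAreaRect(P),P.mean(0))
save(ft,"crop1.png",(340,180,470,300),6)
print(eyes.grab_frame("wrist")["tvec"])
E
```

```text
top y [297.7 223.1] 43 plane [ 0.5183 -0.0098  0.078 ] med [ 0.5185 -0.0103  0.0785]
top k [151.1 233.8] 92 plane [0.477  0.3341 0.115 ] med [0.4792 0.3351 0.1131]
top g [378.8 224.3] 84 plane [ 0.5171 -0.2024  0.0966] med [ 0.5143 -0.1988  0.112 ]
top g [405.3 278.2] 43 plane [ 0.3913 -0.2618  0.0966] med [ 0.3911 -0.2591  0.1076]
top b [445.5 215.8] 71 plane [ 0.542  -0.3627  0.0966] med [ 0.5389 -0.3567  0.112 ]
green_lever_base 0.72 ((0.42482513189315796, -0.2762376666069031), (0.05013661086559296, 0.06999076902866364), 62.926815032958984) [ 0.43003535 -0.27464506]
green_lever_base 0.69 ((0.7106676697731018, 0.19463583827018738), (0.062403757125139236, 0.06760642677545547), 86.6925277709961) [0.72495586 0.19739752]
green_lever_base 0.67 ((0.5386054515838623, -0.20456477999687195), (0.04964831471443176, 0.06768254190683365), 78.78367614746094) [ 0.5394216  -0.20118786]
blue_lever_base 0.97 ((0.5663759708404541, -0.3658307194709778), (0.04988359287381172, 0.07015898823738098), 73.71493530273438) [ 0.56624544 -0.36293727]
vise 0.88 ((0.5209004878997803, 0.035458747297525406), (0.1394767016172409, 0.10649634897708893), 86.28607177734375) [0.52091783 0.03533762]
tool_block 0.59 ((0.47488391399383545, 0.33583807945251465), (0.1703871339559555, 0.050658389925956726), 18.388458251953125) [0.46710575 0.32893887]
scene y [278.3 190.6] 18 plane [ 0.5191 -0.0091  0.078 ] med [ 0.5183 -0.0088  0.0781]
scene k [392.1 219.8] 34 plane [0.481  0.3403 0.115 ] med [0.4765 0.339  0.1129]
scene g [248.8 144.8] 19 plane [ 0.3894 -0.2582  0.0966] med [ 0.3975 -0.2509  0.1019]
scene g [233.5 162.4] 25 plane [ 0.5071 -0.2099  0.0966] med [ 0.5227 -0.1928  0.1083]
scene b [195.  150.5] 26 plane [ 0.5322 -0.37    0.0966] med [ 0.5449 -0.3519  0.1072]
[-0.62404679 -0.03054533  0.38912836]
```

View pics/crop1.png

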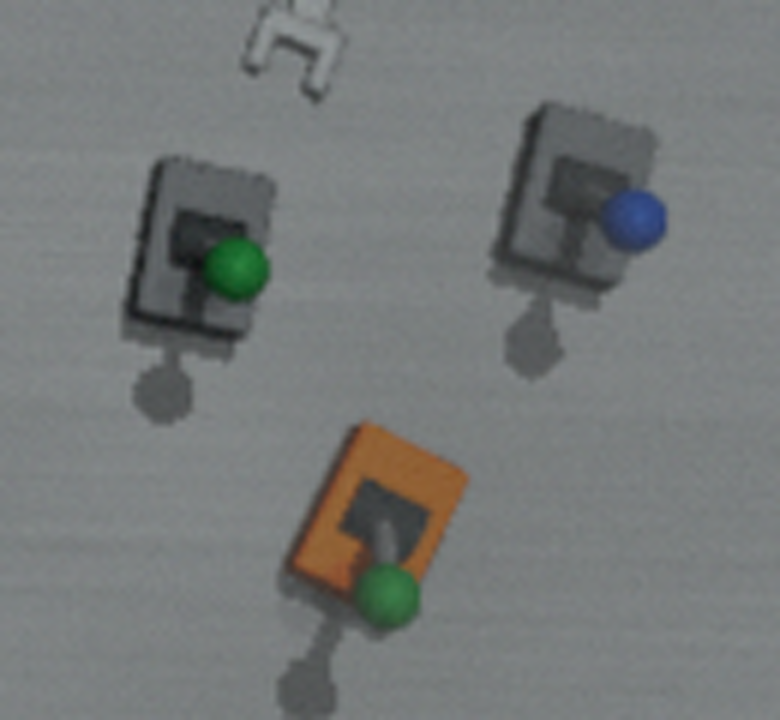

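Crop check: the target is the green knob on the grey base, at crop (238,268), at left of the blue one (635,220). The decoy on the orange base is at (388,595). The levers lean toward the robot, so the push goes along (0.98, -0.19). I'll close the fingers and align yaw first.

>>> send_rows(targets=[{"rz":0.127,"claw":0},{"rz":0.127,"claw":0},{"rz":0.127,"claw":0},{"rz":0.127,"claw":0},{"rz":0.127,"claw":0},{"claw":0},{"claw":0}])

```text
invalid input at $.targets[0]: expected keys tx, ty, tz, rx, ry, rz, claw
```

>>> send_rows(targets=[{"tx":0,"ty":0,"tz":0,"rx":0,"ry":0,"rz":0.127,"claw":0},{"tx":0,"ty":0,"tz":0,"rx":0,"ry":0,"rz":0.127,"claw":0},{"tx":0,"ty":0,"tz":0,"rx":0,"ry":0,"rz":0.127,"claw":0},{"tx":0,"ty":0,"tz":0,"rx":0,"ry":0,"rz":0.127,"claw":0},{"tx":0,"ty":0,"tz":0,"rx":0,"ry":0,"rz":0.127,"claw":0},{"tx":0,"ty":0,"tz":0,"rx":0,"ry":0,"rz":0,"claw":0},{"tx":0,"ty":0,"tz":0,"rx":0,"ry":0,"rz":0,"claw":0}])

```text
clock: 2.75
tool_pos: [0.265, -0.566, 0.1836]
ee_rot: [-3.142, -0.0, -0.194]
ft_force: [-0.3, -0.9, 0.5]
gripper_width: 0.402
```

>>> send_rows(targets=[{"tx":0.009,"ty":-0.037,"tz":0,"rx":0,"ry":0,"rz":0,"claw":0},{"tx":0.009,"ty":-0.037,"tz":0,"rx":0,"ry":0,"rz":0,"claw":0},{"tx":0.009,"ty":-0.037,"tz":0,"rx":0,"ry":0,"rz":0,"claw":0},{"tx":0.009,"ty":-0.037,"tz":0,"rx":0,"ry":0,"rz":0,"claw":0},{"tx":0.009,"ty":-0.037,"tz":0,"rx":0,"ry":0,"rz":0,"claw":0},{"tx":0.009,"ty":-0.037,"tz":0,"rx":0,"ry":0,"rz":0,"claw":0},{"tx":0.009,"ty":-0.037,"tz":0,"rx":0,"ry":0,"rz":0,"claw":0},{"tx":0.009,"ty":-0.037,"tz":0,"rx":0,"ry":0,"rz":0,"claw":0}])

```text
clock: 3.55
tool_pos: [0.3941, -0.2885, 0.1838]
ee_rot: [3.141, -0.001, -0.194]
ft_force: [0.8, -0.3, -0.3]
gripper_width: 0.005
```

>>> send_rows(targets=[{"tx":0.009,"ty":-0.037,"tz":0,"rx":0,"ry":0,"rz":0,"claw":0},{"tx":0.009,"ty":-0.037,"tz":0,"rx":0,"ry":0,"rz":0,"claw":0},{"tx":0.009,"ty":-0.037,"tz":0,"rx":0,"ry":0,"rz":0,"claw":0},{"tx":0.009,"ty":-0.037,"tz":0,"rx":0,"ry":0,"rz":0,"claw":0},{"tx":0.009,"ty":-0.037,"tz":0,"rx":0,"ry":0,"rz":0,"claw":0},{"tx":0.009,"ty":-0.037,"tz":0,"rx":0,"ry":0,"rz":0,"claw":0},{"tx":0.009,"ty":-0.037,"tz":0,"rx":0,"ry":0,"rz":0,"claw":0},{"tx":0,"ty":0,"tz":0,"rx":0,"ry":0,"rz":0,"claw":0}])

```text
clock: 4.35
tool_pos: [0.5078, -0.0451, 0.1838]
ee_rot: [-3.141, -0.001, -0.19]
ft_force: [0.9, -0.3, 0.6]
gripper_width: 0.003
```

```bash
python3 - <<'E'
from m import *
f=eyes.grab_frame("wrist"); save(f,"w1.png",s=1.2)
C=cloud(f); print(get_obs()["tool_pos"])
for c,a,m in blobs(f,(20,120,70),(35,255,255),(0,0,560,420),60):
    print(np.round(c),a,np.round(onplane(f,*c,.078),4),np.round(np.median(C[m&(f["depth"]>0)],0),4))
E
```

```text
[ 0.50673009 -0.04669193  0.18362773]
[240. 194.] 291 [ 0.5184 -0.0084  0.078 ] [ 0.5187 -0.0084  0.0783]
```

View pics/w1.png

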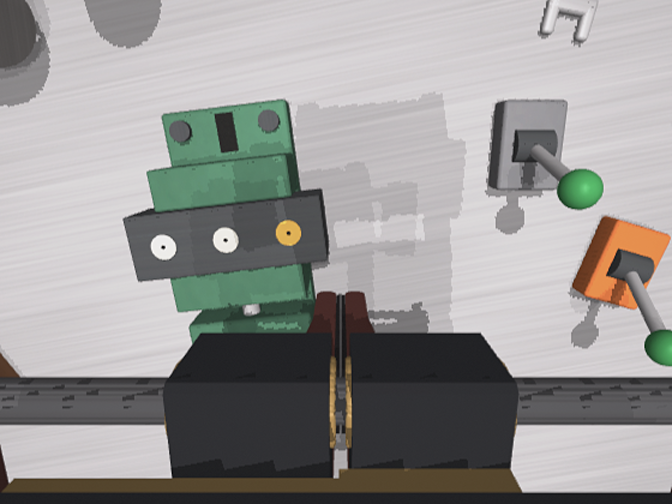

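The wrist view shows the yellow dot at (288,233), at the right end of the bar. It measures (0.518,-0.008), which agrees with the other views. The grey-base green lever is at (580,188). I'll move over the dot and hold.

>>> send_rows(targets=[{"tx":0.002,"ty":-0.02,"tz":0.0,"rx":0,"ry":0,"rz":0,"claw":0},{"tx":0.002,"ty":-0.02,"tz":0.0,"rx":0,"ry":0,"rz":0,"claw":0},{"tx":0,"ty":0,"tz":0.02,"rx":0,"ry":0,"rz":0,"claw":0},{"tx":0,"ty":0,"tz":0.02,"rx":0,"ry":0,"rz":0,"claw":0},{"tx":0,"ty":0,"tz":0.02,"rx":0,"ry":0,"rz":0,"claw":0},{"tx":0,"ty":0,"tz":0,"rx":0,"ry":0,"rz":0,"claw":0},{"tx":0,"ty":0,"tz":0,"rx":0,"ry":0,"rz":0,"claw":0},{"tx":0,"ty":0,"tz":0,"rx":0,"ry":0,"rz":0,"claw":0}])

```text
clock: 5.2
tool_pos: [0.5185, -0.0104, 0.1246]
ee_rot: [-3.141, -0.002, -0.197]
ft_force: [0.5, 0.0, -0.1]
gripper_width: 0.006
```

>>> send_rows(targets=[{"tx":0,"ty":0,"tz":0,"rx":0,"ry":0,"rz":0,"claw":0},{"tx":0,"ty":0,"tz":0,"rx":0,"ry":0,"rz":0,"claw":0},{"tx":0,"ty":0,"tz":0,"rx":0,"ry":0,"rz":0,"claw":0},{"tx":0,"ty":0,"tz":0,"rx":0,"ry":0,"rz":0,"claw":0},{"tx":0,"ty":0,"tz":0,"rx":0,"ry":0,"rz":0,"claw":0},{"tx":0,"ty":0,"tz":0,"rx":0,"ry":0,"rz":0,"claw":0},{"tx":0,"ty":0,"tz":0,"rx":0,"ry":0,"rz":0,"claw":0},{"tx":0,"ty":0,"tz":0,"rx":0,"ry":0,"rz":0,"claw":0}])

```text
clock: 6.0
tool_pos: [0.5179, -0.0098, 0.1236]
ee_rot: [-3.142, 0.0, -0.197]
ft_force: [0.2, 0.2, -0.1]
gripper_width: 0.005
```

>>> send_rows(targets=[{"tx":0,"ty":0,"tz":0,"rx":0,"ry":0,"rz":0,"claw":0},{"tx":0,"ty":0,"tz":0,"rx":0,"ry":0,"rz":0,"claw":0},{"tx":0,"ty":0,"tz":0,"rx":0,"ry":0,"rz":0,"claw":0},{"tx":0,"ty":0,"tz":0,"rx":0,"ry":0,"rz":0,"claw":0},{"tx":0,"ty":0,"tz":0,"rx":0,"ry":0,"rz":0,"claw":0},{"tx":0,"ty":0,"tz":0,"rx":0,"ry":0,"rz":0,"claw":0},{"tx":0,"ty":0,"tz":0,"rx":0,"ry":0,"rz":0,"claw":0},{"tx":0,"ty":0,"tz":0,"rx":0,"ry":0,"rz":0,"claw":0}])

```text
clock: 6.8
tool_pos: [0.5179, -0.0098, 0.1236]
ee_rot: [-3.142, -0.0, -0.197]
ft_force: [-0.6, 0.0, -0.2]
gripper_width: 0.003
```

>>> send_rows(targets=[{"tx":0,"ty":0,"tz":0,"rx":0,"ry":0,"rz":0,"claw":0},{"tx":0,"ty":0,"tz":0,"rx":0,"ry":0,"rz":0,"claw":0},{"tx":0,"ty":0,"tz":0,"rx":0,"ry":0,"rz":0,"claw":0}])

```text
clock: 7.1
tool_pos: [0.5179, -0.0098, 0.1236]
ee_rot: [-3.142, -0.0, -0.197]
ft_force: [0.7, 0.6, 0.6]
gripper_width: 0.006
```

>>> send_rows(targets=[{"tx":0,"ty":0,"tz":-0.04,"rx":0,"ry":0,"rz":0,"claw":0},{"tx":0,"ty":0,"tz":-0.04,"rx":0,"ry":0,"rz":0,"claw":0},{"tx":-0.015,"ty":-0.041,"tz":0,"rx":0,"ry":0,"rz":0,"claw":0},{"tx":-0.015,"ty":-0.041,"tz":0,"rx":0,"ry":0,"rz":0,"claw":0},{"tx":-0.015,"ty":-0.041,"tz":0,"rx":0,"ry":0,"rz":0,"claw":0},{"tx":-0.015,"ty":-0.041,"tz":0,"rx":0,"ry":0,"rz":0,"claw":0},{"tx":-0.015,"ty":-0.041,"tz":0,"rx":0,"ry":0,"rz":0,"claw":0},{"tx":-0.015,"ty":-0.041,"tz":0,"rx":0,"ry":0,"rz":0,"claw":0}])

```text
clock: 7.9
tool_pos: [0.4773, 0.2508, 0.2037]
ee_rot: [-3.141, -0.0, -0.197]
ft_force: [0.5, -0.4, -0.5]
gripper_width: 0.003
```

```bash
python3 - <<'E'
from m import *
f=eyes.grab_frame("wrist"); save(f,"w2.png",s=1.2)
C=cloud(f); print(get_obs()["tool_pos"])
for c,a,m in blobs(f,(0,150,60),(7,255,255),(0,0,560,420),60):
    P=C[m&(f["depth"]>0)]; P=P[P[:,2]>.105]
    if len(P)>20: print(np.round(c),a,np.round(onplane(f,*c,.113),4),np.round(np.median(P,0),4),cv2.minAreaRect(P[:,:2].astype(np.float32)))
E
```

```text
[0.47676216 0.25607788 0.20391907]
[183. 220.] 859 [0.4784 0.3357 0.113 ] [0.479  0.3356 0.1136] ((0.47676634788513184, 0.3365550935268402), (0.009994893334805965, 0.06419894844293594), 81.4435043334961)
```

View pics/w2.png

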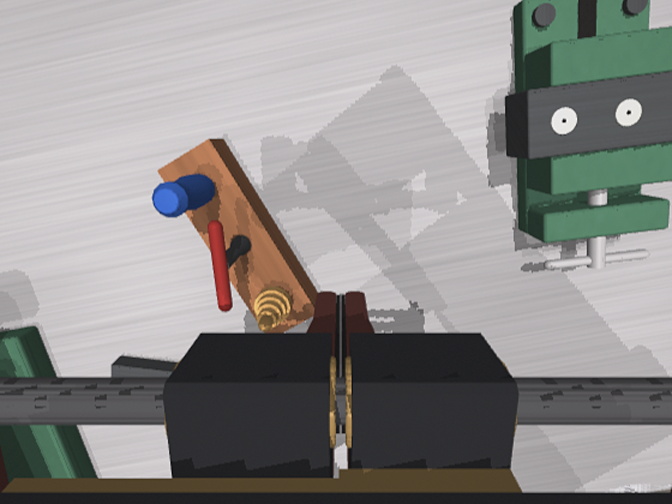

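The wrist view shows the key's red cross-bar at (220,265), with its centre measured at (0.477,0.336). I'll move above it and hold.

>>> send_rows(targets=[{"tx":-0.005,"ty":-0.026,"tz":0,"rx":0,"ry":0,"rz":0,"claw":0},{"tx":-0.005,"ty":-0.026,"tz":0,"rx":0,"ry":0,"rz":0,"claw":0},{"tx":-0.005,"ty":-0.026,"tz":0,"rx":0,"ry":0,"rz":0,"claw":0},{"tx":0,"ty":0,"tz":0.015,"rx":0,"ry":0,"rz":0,"claw":0},{"tx":0,"ty":0,"tz":0.015,"rx":0,"ry":0,"rz":0,"claw":0},{"tx":0,"ty":0,"tz":0.015,"rx":0,"ry":0,"rz":0,"claw":0},{"tx":0,"ty":0,"tz":0,"rx":0,"ry":0,"rz":0,"claw":0},{"tx":0,"ty":0,"tz":0,"rx":0,"ry":0,"rz":0,"claw":0}])

```text
clock: 8.75
tool_pos: [0.4784, 0.3283, 0.1587]
ee_rot: [3.141, 0.0, -0.197]
ft_force: [1.3, -0.0, 0.4]
gripper_width: 0.006
```

>>> send_rows(targets=[{"tx":0,"ty":0,"tz":0,"rx":0,"ry":0,"rz":0,"claw":0},{"tx":0,"ty":0,"tz":0,"rx":0,"ry":0,"rz":0,"claw":0},{"tx":0,"ty":0,"tz":0,"rx":0,"ry":0,"rz":0,"claw":0},{"tx":0,"ty":0,"tz":0,"rx":0,"ry":0,"rz":0,"claw":0},{"tx":0,"ty":0,"tz":0,"rx":0,"ry":0,"rz":0,"claw":0},{"tx":0,"ty":0,"tz":0,"rx":0,"ry":0,"rz":0,"claw":0},{"tx":0,"ty":0,"tz":0,"rx":0,"ry":0,"rz":0,"claw":0},{"tx":0,"ty":0,"tz":0,"rx":0,"ry":0,"rz":0,"claw":0}])

```text
clock: 9.55
tool_pos: [0.4784, 0.3285, 0.1586]
ee_rot: [3.142, 0.0, -0.197]
ft_force: [-0.4, -0.2, 0.1]
gripper_width: 0.003
```

>>> send_rows(targets=[{"tx":0,"ty":0,"tz":0,"rx":0,"ry":0,"rz":0,"claw":0},{"tx":0,"ty":0,"tz":0,"rx":0,"ry":0,"rz":0,"claw":0},{"tx":0,"ty":0,"tz":0,"rx":0,"ry":0,"rz":0,"claw":0},{"tx":0,"ty":0,"tz":0,"rx":0,"ry":0,"rz":0,"claw":0},{"tx":0,"ty":0,"tz":0,"rx":0,"ry":0,"rz":0,"claw":0},{"tx":0,"ty":0,"tz":0,"rx":0,"ry":0,"rz":0,"claw":0},{"tx":0,"ty":0,"tz":0,"rx":0,"ry":0,"rz":0,"claw":0},{"tx":0,"ty":0,"tz":0,"rx":0,"ry":0,"rz":0,"claw":0}])

```text
clock: 10.35
tool_pos: [0.4784, 0.3285, 0.1586]
ee_rot: [-3.142, 0.0, -0.197]
ft_force: [-0.1, -0.4, -0.4]
gripper_width: 0.003
```

>>> send_rows(targets=[{"tx":0,"ty":0,"tz":0,"rx":0,"ry":0,"rz":0,"claw":0},{"tx":0,"ty":0,"tz":0,"rx":0,"ry":0,"rz":0,"claw":0},{"tx":0,"ty":0,"tz":0,"rx":0,"ry":0,"rz":0,"claw":0}])

```text
clock: 10.65
tool_pos: [0.4784, 0.3285, 0.1586]
ee_rot: [3.142, 0.0, -0.197]
ft_force: [-0.6, -0.0, 0.3]
gripper_width: 0.003
```

>>> send_rows(targets=[{"tx":0,"ty":0,"tz":-0.04,"rx":0,"ry":0,"rz":0,"claw":0},{"tx":0.0055,"ty":0.039,"tz":0,"rx":0,"ry":0,"rz":0,"claw":0},{"tx":0.0055,"ty":0.039,"tz":0,"rx":0,"ry":0,"rz":0,"claw":0},{"tx":0.0055,"ty":0.039,"tz":0,"rx":0,"ry":0,"rz":0,"claw":0},{"tx":0.0055,"ty":0.039,"tz":0,"rx":0,"ry":0,"rz":0,"claw":0},{"tx":0.0055,"ty":0.039,"tz":0,"rx":0,"ry":0,"rz":0,"claw":0},{"tx":0.0055,"ty":0.039,"tz":0,"rx":0,"ry":0,"rz":0,"claw":0},{"tx":0.0055,"ty":0.039,"tz":0,"rx":0,"ry":0,"rz":0,"claw":0}])

```text
clock: 11.45
tool_pos: [0.4624, 0.0518, 0.1988]
ee_rot: [-3.141, -0.001, -0.197]
ft_force: [-0.1, 0.9, -0.5]
gripper_width: 0.003
```

>>> send_rows(targets=[{"tx":0.0055,"ty":0.039,"tz":0,"rx":0,"ry":0,"rz":0,"claw":0},{"tx":0.0055,"ty":0.039,"tz":0,"rx":0,"ry":0,"rz":0,"claw":0},{"tx":0.0055,"ty":0.039,"tz":0,"rx":0,"ry":0,"rz":0,"claw":0},{"tx":0.0055,"ty":0.039,"tz":0,"rx":0,"ry":0,"rz":0,"claw":0},{"tx":0.0055,"ty":0.039,"tz":0,"rx":0,"ry":0,"rz":0,"claw":0},{"tx":0.0055,"ty":0.039,"tz":0,"rx":0,"ry":0,"rz":0,"claw":0},{"tx":0,"ty":0,"tz":0,"rx":0,"ry":0,"rz":0,"claw":0},{"tx":0,"ty":0,"tz":0,"rx":0,"ry":0,"rz":0,"claw":0}])

```text
clock: 12.25
tool_pos: [0.4489, -0.1832, 0.1985]
ee_rot: [-3.141, 0.0, -0.2]
ft_force: [0.2, 0.2, 0.8]
gripper_width: 0.005
```

```bash
python3 - <<'E'
from m import *
from scipy.optimize import least_squares
f=eyes.grab_frame("wrist"); save(f,"w3.png",s=1.2)
C=cloud(f); s=get_obs(); print(s["tool_pos"],s["clock"])
for c,a,m in blobs(f,(50,120,30),(75,255,255),(0,0,560,420),100):
    m=cv2.erode(m.astype(np.uint8),np.ones((3,3)))>0
    P=C[m&(f["depth"]>0)]; P=P[P[:,2]>.07]
    if len(P)>40:
        q=least_squares(lambda x:np.linalg.norm(P-x,axis=1)-.013,P.mean(0)-[0,0,.01],loss="soft_l1",f_scale=.002)
        print(np.round(c),a,"knob centre",np.round(q.x,4),q.cost)
for o in spotter.outline_of(f,"green_lever_base")[:3]:
    P=C[o["mask"]]; P=P[(P[:,2]>.021)&(P[:,2]<.029)][:,:2].astype(np.float32)
    if len(P)>20: print(o["p"],o["uv"],cv2.minAreaRect(P))
E
```

```text
[ 0.44888171 -0.18235044  0.1984402 ] 12.3
[289. 114.] 831 knob centre [ 0.5158 -0.2001  0.1025] 9.444885581152102e-05
[382. 247.] 653 knob centre [ 0.3899 -0.2578  0.0958] 9.26565918488904e-05
0.9 [289.1, 84.1] ((0.5411736965179443, -0.20510537922382355), (0.049989938735961914, 0.06943715363740921), 78.99974060058594)
0.8 [377.5, 192.3] ((0.42629146575927734, -0.2763083279132843), (0.05028523877263069, 0.06997784227132797), 62.82246017456055)
```

View pics/w3.png

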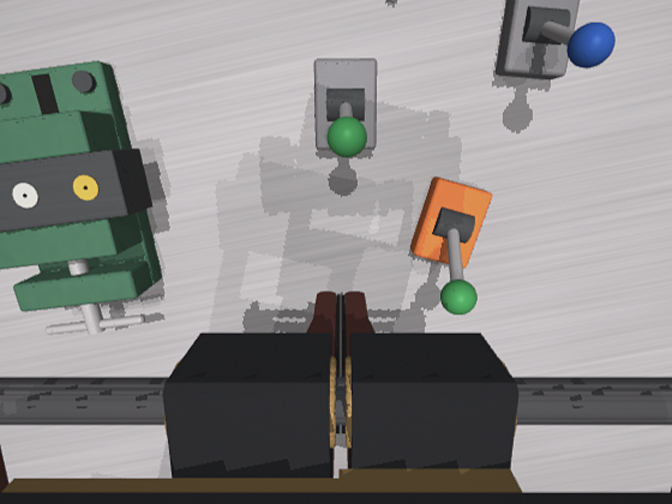

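The wrist view shows the grey-base green knob at (347,137), almost straight ahead of the fingertips. The orange decoy's knob is at (458,297), well to the side. The lever is at about 0.19 rad. I'll go down behind the knob and then push along tool x.

>>> send_rows(targets=[{"tx":0,"ty":0.005,"tz":0.0,"rx":0,"ry":0,"rz":0,"claw":0},{"tx":0,"ty":0,"tz":0.038,"rx":0,"ry":0,"rz":0,"claw":0},{"tx":0,"ty":0,"tz":0.038,"rx":0,"ry":0,"rz":0,"claw":0},{"tx":0,"ty":0,"tz":0.038,"rx":0,"ry":0,"rz":0,"claw":0},{"tx":0,"ty":0,"tz":0,"rx":0,"ry":0,"rz":0,"claw":0},{"tx":0,"ty":0,"tz":0,"rx":0,"ry":0,"rz":0,"claw":0},{"tx":0.02,"ty":0,"tz":0,"rx":0,"ry":0,"rz":0,"claw":0},{"tx":0.01,"ty":0,"tz":0,"rx":0,"ry":0,"rz":0,"claw":0}])

```text
clock: 13.15
tool_pos: [0.4806, -0.1943, 0.0872]
ee_rot: [3.141, -0.005, -0.197]
ft_force: [-0.1, -0.2, 0.5]
gripper_width: 0.004
```

>>> send_rows(targets=[{"tx":0.008,"ty":0,"tz":0,"rx":0,"ry":0,"rz":0,"claw":0},{"tx":0.008,"ty":0,"tz":0,"rx":0,"ry":0,"rz":0,"claw":0},{"tx":0.008,"ty":0,"tz":0,"rx":0,"ry":0,"rz":0,"claw":0},{"tx":0.008,"ty":0,"tz":0,"rx":0,"ry":0,"rz":0,"claw":0},{"tx":0.008,"ty":0,"tz":0,"rx":0,"ry":0,"rz":0,"claw":0},{"tx":0.008,"ty":0,"tz":0,"rx":0,"ry":0,"rz":0,"claw":0}])

```text
clock: 13.75
tool_pos: [0.5252, -0.203, 0.0845]
ee_rot: [-3.142, 0.0, -0.197]
ft_force: [-0.2, -0.1, -0.6]
gripper_width: 0.006
```

>>> send_rows(targets=[{"tx":0.008,"ty":0,"tz":0,"rx":0,"ry":0,"rz":0,"claw":0},{"tx":0.008,"ty":0,"tz":0,"rx":0,"ry":0,"rz":0,"claw":0},{"tx":0.008,"ty":0,"tz":0,"rx":0,"ry":0,"rz":0,"claw":0},{"tx":0.002,"ty":0,"tz":0,"rx":0,"ry":0,"rz":0,"claw":0},{"tx":0,"ty":0,"tz":0,"rx":0,"ry":0,"rz":0,"claw":0}])

```text
clock: 14.25
tool_pos: [0.5504, -0.208, 0.0845]
ee_rot: [-3.142, 0.0, -0.197]
ft_force: [0.4, -0.0, 0.9]
gripper_width: 0.008
```

```bash
cat > k.py <<'E'
from m import *
from scipy.optimize import least_squares
f=eyes.grab_frame("wrist"); save(f,"w4.png",s=1.2)
C=cloud(f); s=get_obs(); print(s["tool_pos"],s["clock"],s["ft_force"])
for g,lo,hi in(("green",(50,120,30),(75,255,255)),("blue",(105,110,30),(125,255,255))):
  for c,a,m in blobs(f,lo,hi,(0,0,560,420),60):
    m=cv2.erode(m.astype(np.uint8),np.ones((3,3)))>0
    P=C[m&(f["depth"]>0)]; P=P[P[:,2]>.07]
    if len(P)>40:
        q=least_squares(lambda x:np.linalg.norm(P-x,axis=1)-.013,P.mean(0)-[0,0,.01],loss="soft_l1",f_scale=.002)
        d=q.x[:2]-[.5412,-.2051]; al=d@[.9816,-.1908]
        print(g,np.round(c),a,np.round(q.x,4),q.cost,"angle",.5+np.arctan2(al,q.x[2]-.022))
E
python3 k.py
```

```text
[ 0.54997981 -0.20787724  0.08440147] 14.3 [-0.76102658 -0.75889055  0.61145595]
blue [554. 213.] 426 [ 0.54   -0.3587  0.1018] 3.5896175307317663e-05 angle 0.8390736300655429
```

>>> send_rows(targets=[{"tx":0.004,"ty":0,"tz":0,"rx":0,"ry":0,"rz":0,"claw":0},{"tx":0.004,"ty":0,"tz":0,"rx":0,"ry":0,"rz":0,"claw":0},{"tx":0,"ty":0,"tz":0,"rx":0,"ry":0,"rz":0,"claw":0}])

```text
clock: 14.6
tool_pos: [0.5587, -0.2097, 0.0848]
ee_rot: [3.141, -0.001, -0.197]
ft_force: [0.9, 0.9, -0.3]
gripper_width: 0.006
```

>>> send_rows(targets=[{"tx":0.002,"ty":0,"tz":0,"rx":0,"ry":0,"rz":0,"claw":0},{"tx":0,"ty":0,"tz":0,"rx":0,"ry":0,"rz":0,"claw":0}])

```text
clock: 14.8
tool_pos: [0.5601, -0.21, 0.0846]
ee_rot: [-3.142, -0.0, -0.197]
ft_force: [-0.1, 0.5, -0.8]
gripper_width: 0.008
```

>>> send_rows(targets=[{"tx":0.002,"ty":0,"tz":0,"rx":0,"ry":0,"rz":0,"claw":0},{"tx":0,"ty":0,"tz":0,"rx":0,"ry":0,"rz":0,"claw":0}])

```text
clock: 15.0
tool_pos: [0.5622, -0.2104, 0.0846]
ee_rot: [3.142, -0.0, -0.197]
ft_force: [-0.3, -0.0, 0.2]
gripper_width: 0.002
```

```bash
python3 - <<'E'
from m import *
print(get_obs()["ft_force"])
for n,b in(("top",(355,160,430,300)),("scene",(200,120,260,200))):
    f=eyes.grab_frame(n); C=cloud(f)
    for c,a,m in blobs(f,(50,110,40),(75,255,255),b,5):
        P=C[m&(f["depth"]>0)]; print(n,np.round(c),a,np.round(np.median(P,0),4),np.round(onplane(f,*c,.0966),4))
    if n=="scene": save(f,"s2.png",(180,110,300,200),6)
E
```

```text
[-0.34294376 -0.01683813  0.19340629]
top [376. 226.] 28 [ 0.512  -0.1927  0.1118] [ 0.5141 -0.1962  0.0966]
scene [249. 145.] 19 [ 0.3981 -0.2504  0.1027] [ 0.3894 -0.2582  0.0966]
scene [234. 163.] 19 [ 0.5231 -0.1922  0.1078] [ 0.5092 -0.2068  0.0966]
```

View pics/s2.png

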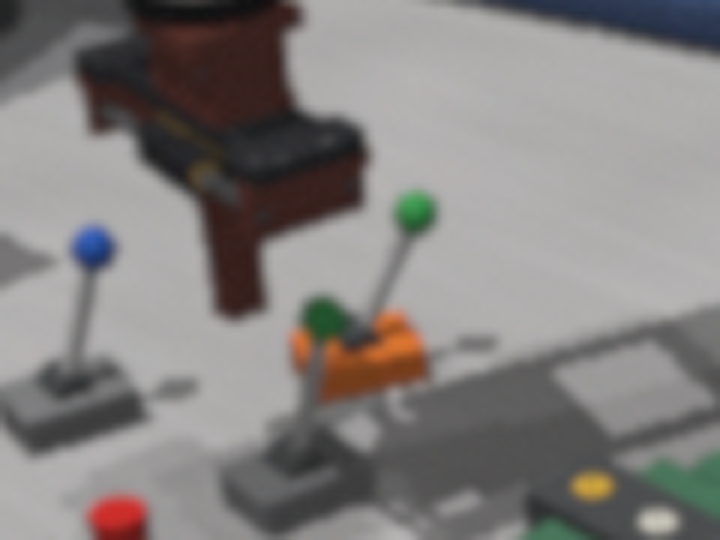

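```bash
python3 - <<'E'
from m import *
s=get_obs(); T=s["tool_pos"]; print(T,s["q"],s["clock"])
f=eyes.grab_frame("scene"); C=cloud(f)
print("proj tcp",proj(f,T),"knob",proj(f,[.5158,-.2001,.1025]))
for u,v in((220,161),(220,155),(218,150),(222,145)): print(u,v,C[v,u],onplane(f,u,v,.085))
f=eyes.grab_frame("top"); print("top tcp",proj(f,T))
save(f,"t3.png",(330,150,470,310),4)
im=cv2.resize(eyes.grab_frame("wrist")["pixels"][:,:,::-1],None,fx=.8,fy=.8); t=cv2.imread("pics/t3.png")
h=max(im.shape[0],t.shape[0]); h2=lambda a:cv2.copyMakeBorder(a,0,h-a.shape[0],0,0,0)
cv2.imwrite("pics/c3.png",cv2.resize(np.hstack([h2(im),h2(t)]),None,fx=.78,fy=.78))
E
```

```text
[ 0.5619126  -0.21030061  0.08455164] [-3.77943554e-01  5.13420683e-01  1.75100291e+00 -2.76070478e-05
  8.77227045e-01  1.39004453e+00] 15.1
proj tcp [[220.96588418 172.44667134]] knob [[233.47249672 162.77016554]]
220 161 [ 0.56647085 -0.20274847  0.12976693] [ 0.51466627 -0.26703964  0.085     ]
220 155 [ 0.56590182 -0.2000985   0.15101861] [ 0.48685448 -0.29784533  0.085     ]
218 150 [ 0.57381157 -0.19690444  0.17215643] [ 0.46695103 -0.32999185  0.085     ]
222 145 [ 0.60660006 -0.13592336  0.22109609] [ 0.43308267 -0.34710255  0.085     ]
top tcp [[380.6224285  207.08616236]]
```

View pics/c3.png

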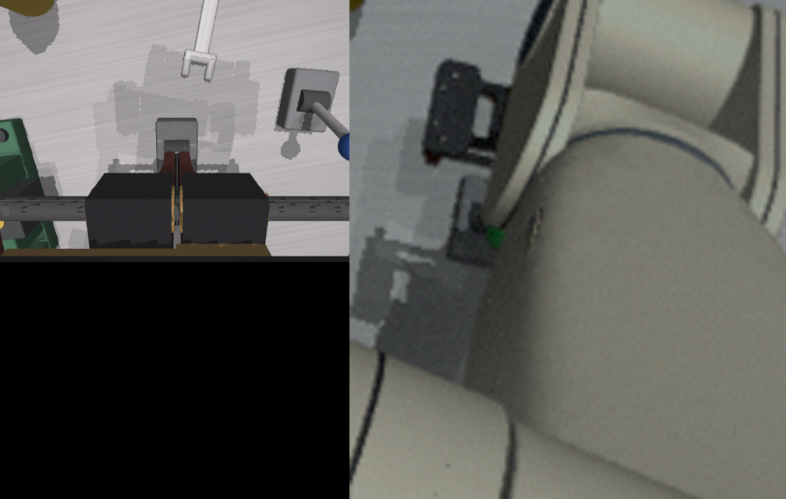

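```bash
python3 - <<'E'
from m import *
s=get_obs(); T=s["tool_pos"]
fs=eyes.grab_frame("scene"); fw=eyes.grab_frame("wrist")
print("start TCP proj",proj(fs,[[.2647,-.5655,.1828],[.2647,-.5655,.2228]]),"seen ~ (212,82)")
R=cv2.Rodrigues(fw["rvec"])[0]; print("cam centre - tcp",(-R.T@fw["tvec"].ravel())-T,"axis",R[2])
C=cloud(fw); print("tcp in wrist px",proj(fw,T))
for u in (270,283,290):
  for v in (245,255,262,268,275): print(u,v,fw["pixels"][v,u],np.round(C[v,u],4))
Cs=cloud(fs)
for v in range(154,174,2): print(v,fs["pixels"][v,220],np.round(Cs[v,220],3))
E
```

```text
start TCP proj [[213.57935146  90.19999979]
 [212.39545089  79.95616022]] seen ~ (212,82)
cam centre - tcp [ 0.06672797 -0.01267645  0.20068045] axis [-0.24675044  0.04971398 -0.96780305]
tcp in wrist px [[284.67098737 237.54588484]]
270 245 [63 38 35] [ 0.5738 -0.2058  0.127 ]
270 255 [62 37 34] [ 0.5736 -0.2062  0.1392]
270 262 [64 38 36] [ 0.5738 -0.2065  0.1474]
270 268 [49 31 29] [ 0.574  -0.2068  0.1539]
270 275 [49 29 27] [ 0.5735 -0.2069  0.1593]
283 245 [99 97 98] [ 0.5711 -0.2112  0.1226]
283 255 [59 58 58] [ 0.5675 -0.2105  0.1261]
283 262 [59 58 58] [ 0.5645 -0.2099  0.1271]
283 268 [59 58 58] [ 0.5618 -0.2094  0.1274]
283 275 [56 54 56] [ 0.5592 -0.2089  0.1294]
290 245 [62 37 35] [ 0.572  -0.2147  0.1271]
290 255 [62 37 35] [ 0.5721 -0.2145  0.1395]
290 262 [63 38 35] [ 0.5721 -0.2143  0.147 ]
290 268 [49 30 28] [ 0.5726 -0.2143  0.1543]
290 275 [49 30 28] [ 0.5722 -0.2142  0.1597]
154 [55 32 29] [ 0.564 -0.202  0.153]
156 [55 32 28] [ 0.565 -0.201  0.147]
158 [55 33 29] [ 0.566 -0.201  0.141]
160 [54 32 29] [ 0.567 -0.201  0.134]
162 [91 83 81] [ 0.569 -0.2    0.128]
164 [164 161 161] [ 0.435 -0.367  0.004]
166 [174 172 171] [ 0.439 -0.365 -0.002]
168 [174 171 171] [ 0.451 -0.351 -0.   ]
170 [174 171 171] [ 0.461 -0.339  0.001]
172 [174 172 172] [ 0.47 -0.33 -0.  ]
```

Both the scene and wrist depth put the real fingertips about 40 mm above the reported TCP (z ≈ 0.124 against 0.0846). So the push passed over the knob, and the pointing may have been too high, around 104 mm above the dot. I'll repeat the pointing at a height that satisfies both readings: reported grasp point about 30 mm up, seen about 70 mm.

>>> send_rows(targets=[{"tx":0,"ty":0,"tz":-0.05,"rx":0,"ry":0,"rz":0,"claw":0},{"tx":-0.0164,"ty":-0.038,"tz":0,"rx":0,"ry":0,"rz":0,"claw":0},{"tx":-0.0164,"ty":-0.038,"tz":0,"rx":0,"ry":0,"rz":0,"claw":0},{"tx":-0.0164,"ty":-0.038,"tz":0,"rx":0,"ry":0,"rz":0,"claw":0},{"tx":-0.0164,"ty":-0.038,"tz":0,"rx":0,"ry":0,"rz":0,"claw":0},{"tx":-0.0164,"ty":-0.038,"tz":0,"rx":0,"ry":0,"rz":0,"claw":0},{"tx":0,"ty":0,"tz":0,"rx":0,"ry":0,"rz":0,"claw":0},{"tx":0,"ty":0,"tz":0,"rx":0,"ry":0,"rz":0,"claw":0}])

```text
clock: 16.15
tool_pos: [0.5188, -0.0072, 0.1348]
ee_rot: [3.141, -0.0, -0.195]
ft_force: [-0.4, -1.0, 0.5]
gripper_width: 0.009
```

```bash
python3 - <<'E'
from m import *
T=get_obs()["tool_pos"]; print(T)
f=eyes.grab_frame("scene"); C=cloud(f); print("tcp",proj(f,T),"tcp+.0395",proj(f,T+[0,0,.0395]))
hsv=f["pixels"].astype(int); red=(hsv[...,0]<90)&(hsv[...,0]>1.4*hsv[...,1])
P=C; near=red&(np.hypot(P[...,0]-T[0],P[...,1]-T[1])<.03)&(P[...,2]>.05)
print("lowest finger z",np.sort(P[near][:,2])[:8],"n",near.sum(),"xy",np.median(P[near],0))
E
```

```text
[ 0.5187758  -0.00722505  0.13478824]
tcp [[278.27969298 174.09763883]] tcp+.0395 [[277.88767549 161.97148752]]
lowest finger z [0.17909507 0.1803715  0.18058395 0.18238166 0.18298585 0.18306219
 0.18400135 0.18418488] n 238 xy [5.31629624e-01 3.46738963e-04 2.32504527e-01]
```

The offset is confirmed: seen tip about 0.175–0.179, reported 0.135. Down 45 mm leaves the seen tips about 5 cm clear of the bar. Then I'll hold.

>>> send_rows(targets=[{"tx":0,"ty":0,"tz":0.015,"rx":0,"ry":0,"rz":0,"claw":0},{"tx":0,"ty":0,"tz":0.015,"rx":0,"ry":0,"rz":0,"claw":0},{"tx":0,"ty":0,"tz":0.015,"rx":0,"ry":0,"rz":0,"claw":0},{"tx":0,"ty":0,"tz":0,"rx":0,"ry":0,"rz":0,"claw":0},{"tx":0,"ty":0,"tz":0,"rx":0,"ry":0,"rz":0,"claw":0},{"tx":0,"ty":0,"tz":0,"rx":0,"ry":0,"rz":0,"claw":0},{"tx":0,"ty":0,"tz":0,"rx":0,"ry":0,"rz":0,"claw":0},{"tx":0,"ty":0,"tz":0,"rx":0,"ry":0,"rz":0,"claw":0}])

```text
clock: 17.0
tool_pos: [0.5192, -0.008, 0.0902]
ee_rot: [-3.141, -0.001, -0.197]
ft_force: [0.2, -0.4, 0.9]
gripper_width: 0.006
```

```bash
python3 - <<'E'
from m import *
T=get_obs()["tool_pos"]; print(T)
for i in (0,):
    f=eyes.grab_frame("scene"); C=cloud(f); h=f["pixels"].astype(int)
    near=(h[...,0]<90)&(h[...,0]>1.4*h[...,1])&(np.hypot(C[...,0]-T[0],C[...,1]-T[1])<.03)&(C[...,2]>.05)
    print("lowest finger z",np.sort(C[near][:,2])[:5])
E
```

```text
[ 0.51919825 -0.00804397  0.09017969]
lowest finger z [0.1364509  0.13745793 0.13891657 0.13985237 0.13986711]
```

>>> send_rows(targets=[{"tx":0,"ty":0,"tz":0,"rx":0,"ry":0,"rz":0,"claw":0},{"tx":0,"ty":0,"tz":0,"rx":0,"ry":0,"rz":0,"claw":0},{"tx":0,"ty":0,"tz":0,"rx":0,"ry":0,"rz":0,"claw":0},{"tx":0,"ty":0,"tz":0,"rx":0,"ry":0,"rz":0,"claw":0},{"tx":0,"ty":0,"tz":0,"rx":0,"ry":0,"rz":0,"claw":0},{"tx":0,"ty":0,"tz":0,"rx":0,"ry":0,"rz":0,"claw":0},{"tx":0,"ty":0,"tz":0,"rx":0,"ry":0,"rz":0,"claw":0},{"tx":0,"ty":0,"tz":0,"rx":0,"ry":0,"rz":0,"claw":0}])

```text
clock: 17.85
tool_pos: [0.5187, -0.0079, 0.0896]
ee_rot: [3.142, 0.0, -0.197]
ft_force: [0.6, -0.1, -0.5]
gripper_width: 0.004
```

>>> send_rows(targets=[{"tx":0,"ty":0,"tz":0,"rx":0,"ry":0,"rz":0,"claw":0},{"tx":0,"ty":0,"tz":0,"rx":0,"ry":0,"rz":0,"claw":0},{"tx":0,"ty":0,"tz":0,"rx":0,"ry":0,"rz":0,"claw":0},{"tx":0,"ty":0,"tz":0,"rx":0,"ry":0,"rz":0,"claw":0},{"tx":0,"ty":0,"tz":0,"rx":0,"ry":0,"rz":0,"claw":0},{"tx":0,"ty":0,"tz":0,"rx":0,"ry":0,"rz":0,"claw":0},{"tx":0,"ty":0,"tz":0,"rx":0,"ry":0,"rz":0,"claw":0},{"tx":0,"ty":0,"tz":0,"rx":0,"ry":0,"rz":0,"claw":0}])

```text
clock: 18.65
tool_pos: [0.5188, -0.0079, 0.0896]
ee_rot: [-3.142, -0.0, -0.197]
ft_force: [0.3, 0.5, -0.6]
gripper_width: 0.006
```

>>> send_rows(targets=[{"tx":0,"ty":0,"tz":-0.035,"rx":0,"ry":0,"rz":0,"claw":0},{"tx":0,"ty":0,"tz":-0.035,"rx":0,"ry":0,"rz":0,"claw":0},{"tx":-0.012,"ty":-0.0366,"tz":0,"rx":0,"ry":0,"rz":0,"claw":0},{"tx":-0.012,"ty":-0.0366,"tz":0,"rx":0,"ry":0,"rz":0,"claw":0},{"tx":-0.012,"ty":-0.0366,"tz":0,"rx":0,"ry":0,"rz":0,"claw":0},{"tx":-0.012,"ty":-0.0366,"tz":0,"rx":0,"ry":0,"rz":0,"claw":0},{"tx":-0.012,"ty":-0.0366,"tz":0,"rx":0,"ry":0,"rz":0,"claw":0},{"tx":-0.012,"ty":-0.0366,"tz":0,"rx":0,"ry":0,"rz":0,"claw":0}])

```text
clock: 19.45
tool_pos: [0.4908, 0.223, 0.1597]
ee_rot: [-3.142, -0.0, -0.197]
ft_force: [-0.1, -1.1, -0.1]
gripper_width: 0.006
```

>>> send_rows(targets=[{"tx":-0.012,"ty":-0.0366,"tz":0,"rx":0,"ry":0,"rz":0,"claw":0},{"tx":-0.012,"ty":-0.0366,"tz":0,"rx":0,"ry":0,"rz":0,"claw":0},{"tx":-0.012,"ty":-0.0366,"tz":0,"rx":0,"ry":0,"rz":0,"claw":0},{"tx":0,"ty":0,"tz":0,"rx":0,"ry":0,"rz":0,"claw":0},{"tx":0,"ty":0,"tz":0,"rx":0,"ry":0,"rz":0,"claw":0}])

```text
clock: 19.95
tool_pos: [0.4769, 0.3366, 0.1592]
ee_rot: [3.141, 0.0, -0.195]
ft_force: [0.4, -0.5, 0.4]
gripper_width: 0.004
```

>>> send_rows(targets=[{"tx":0,"ty":0,"tz":0.011,"rx":0,"ry":0,"rz":0,"claw":0},{"tx":0,"ty":0,"tz":0.011,"rx":0,"ry":0,"rz":0,"claw":0},{"tx":0,"ty":0,"tz":0.011,"rx":0,"ry":0,"rz":0,"claw":0},{"tx":0,"ty":0,"tz":0,"rx":0,"ry":0,"rz":0,"claw":0},{"tx":0,"ty":0,"tz":0,"rx":0,"ry":0,"rz":0,"claw":0},{"tx":0,"ty":0,"tz":0,"rx":0,"ry":0,"rz":0,"claw":0},{"tx":0,"ty":0,"tz":0,"rx":0,"ry":0,"rz":0,"claw":0},{"tx":0,"ty":0,"tz":0,"rx":0,"ry":0,"rz":0,"claw":0}])

```text
clock: 20.75
tool_pos: [0.4776, 0.3364, 0.127]
ee_rot: [-3.141, -0.001, -0.197]
ft_force: [-0.3, 0.1, -0.2]
gripper_width: 0.009
```

>>> send_rows(targets=[{"tx":0,"ty":0,"tz":0,"rx":0,"ry":0,"rz":0,"claw":0},{"tx":0,"ty":0,"tz":0,"rx":0,"ry":0,"rz":0,"claw":0},{"tx":0,"ty":0,"tz":0,"rx":0,"ry":0,"rz":0,"claw":0},{"tx":0,"ty":0,"tz":0,"rx":0,"ry":0,"rz":0,"claw":0},{"tx":0,"ty":0,"tz":0,"rx":0,"ry":0,"rz":0,"claw":0},{"tx":0,"ty":0,"tz":0,"rx":0,"ry":0,"rz":0,"claw":0},{"tx":0,"ty":0,"tz":0,"rx":0,"ry":0,"rz":0,"claw":0},{"tx":0,"ty":0,"tz":0,"rx":0,"ry":0,"rz":0,"claw":0}])

```text
clock: 21.55
tool_pos: [0.4774, 0.3362, 0.1266]
ee_rot: [3.142, 0.0, -0.197]
ft_force: [0.3, -0.4, -0.4]
gripper_width: 0.007
```

>>> send_rows(targets=[{"tx":0,"ty":0,"tz":0,"rx":0,"ry":0,"rz":0,"claw":0},{"tx":0,"ty":0,"tz":0,"rx":0,"ry":0,"rz":0,"claw":0},{"tx":0,"ty":0,"tz":0,"rx":0,"ry":0,"rz":0,"claw":0},{"tx":0,"ty":0,"tz":0,"rx":0,"ry":0,"rz":0,"claw":0},{"tx":0,"ty":0,"tz":0,"rx":0,"ry":0,"rz":0,"claw":0},{"tx":0,"ty":0,"tz":0,"rx":0,"ry":0,"rz":0,"claw":0},{"tx":0,"ty":0,"tz":0,"rx":0,"ry":0,"rz":0,"claw":0},{"tx":0,"ty":0,"tz":0,"rx":0,"ry":0,"rz":0,"claw":0}])

```text
clock: 22.35
tool_pos: [0.4774, 0.3363, 0.1266]
ee_rot: [-3.142, -0.0, -0.197]
ft_force: [0.5, 0.4, 0.3]
gripper_width: 0.002
```

```bash
python3 - <<'E'
from m import *
T=get_obs()["tool_pos"]; print(T)
f=eyes.grab_frame("scene"); C=cloud(f); h=f["pixels"].astype(int)
near=(h[...,0]<90)&(h[...,0]>1.4*h[...,1])&(np.hypot(C[...,0]-T[0],C[...,1]-T[1])<.03)&(C[...,2]>.125)
print("lowest finger z",np.sort(C[near][:,2])[:5])
for c,a,m in blobs(f,(0,170,70),(6,255,255),(370,200,410,250)): print("key",c,np.median(C[m],0),"before 392.1 219.8")
E
```

```text
[0.47739211 0.33625327 0.12660196]
lowest finger z [0.17088965 0.17246658 0.17309286 0.17335738 0.17344914]
key [391.73076923 220.15384615] [0.47720518 0.33931566 0.11332948] before 392.1 219.8
```

>>> send_rows(targets=[{"tx":0,"ty":0,"tz":-0.04,"rx":0,"ry":0,"rz":0,"claw":0},{"tx":0.0052,"ty":0.0371,"tz":-0.02,"rx":0,"ry":0,"rz":0,"claw":0},{"tx":0.0052,"ty":0.0371,"tz":0,"rx":0,"ry":0,"rz":0,"claw":0},{"tx":0.0052,"ty":0.0371,"tz":0,"rx":0,"ry":0,"rz":0,"claw":0},{"tx":0.0052,"ty":0.0371,"tz":0,"rx":0,"ry":0,"rz":0,"claw":0},{"tx":0.0052,"ty":0.0371,"tz":0,"rx":0,"ry":0,"rz":0,"claw":0},{"tx":0.0052,"ty":0.0371,"tz":0,"rx":0,"ry":0,"rz":0,"claw":0},{"tx":0.0052,"ty":0.0371,"tz":0,"rx":0,"ry":0,"rz":0,"claw":0}])

```text
clock: 23.2
tool_pos: [0.4619, 0.073, 0.1868]
ee_rot: [-3.141, -0.0, -0.197]
ft_force: [0.7, -0.6, -0.6]
gripper_width: 0.007
```

>>> send_rows(targets=[{"tx":0.0052,"ty":0.0371,"tz":0,"rx":0,"ry":0,"rz":0,"claw":0},{"tx":0.0052,"ty":0.0371,"tz":0,"rx":0,"ry":0,"rz":0,"claw":0},{"tx":0.0052,"ty":0.0371,"tz":0,"rx":0,"ry":0,"rz":0,"claw":0},{"tx":0.0052,"ty":0.0371,"tz":0,"rx":0,"ry":0,"rz":0,"claw":0},{"tx":0.0052,"ty":0.0371,"tz":0,"rx":0,"ry":0,"rz":0,"claw":0},{"tx":0.0052,"ty":0.0371,"tz":0,"rx":0,"ry":0,"rz":0,"claw":0},{"tx":0.0052,"ty":0.0371,"tz":0,"rx":0,"ry":0,"rz":0,"claw":0},{"tx":0,"ty":0,"tz":0,"rx":0,"ry":0,"rz":0,"claw":0}])

```text
clock: 24.0
tool_pos: [0.4471, -0.1909, 0.1868]
ee_rot: [3.141, -0.001, -0.201]
ft_force: [-0.7, 0.3, -0.6]
gripper_width: 0.004
```

>>> send_rows(targets=[{"tx":0,"ty":-0.005,"tz":0.03,"rx":0,"ry":0,"rz":0,"claw":0},{"tx":0,"ty":0,"tz":0.04,"rx":0,"ry":0,"rz":0,"claw":0},{"tx":0,"ty":0,"tz":0.04,"rx":0,"ry":0,"rz":0,"claw":0},{"tx":0,"ty":0,"tz":0.032,"rx":0,"ry":0,"rz":0,"claw":0},{"tx":0,"ty":0,"tz":0,"rx":0,"ry":0,"rz":0,"claw":0},{"tx":0,"ty":0,"tz":0,"rx":0,"ry":0,"rz":0,"claw":0}])

```text
clock: 24.6
tool_pos: [0.4479, -0.1819, 0.0448]
ee_rot: [-3.141, 0.001, -0.197]
ft_force: [-0.4, -0.1, 0.8]
gripper_width: 0.009
```

```bash
python3 k.py; python3 - <<'E'
from m import *
f=eyes.grab_frame("wrist"); C=cloud(f); T=get_obs()["tool_pos"]
h=f["pixels"].astype(int); near=(h[...,0]<110)&(h[...,0]>1.4*h[...,1])&(np.hypot(C[...,0]-T[0],C[...,1]-T[1])<.03)
print("tip z",np.sort(C[near][:,2])[:5])
E
```

```text
[ 0.44887565 -0.18241809  0.04571912] 24.65 [0.56794039 0.31116133 0.28556827]
green [298. 109.] 3809 [ 0.5156 -0.2002  0.1025] 0.00037883252122166734 angle 0.18677357515995668
green [471. 370.] 1717 [ 0.3896 -0.2578  0.0959] 0.00022202955534726348 angle -0.581438750370002
tip z [0.08498167 0.08529707 0.08546476 0.08557077 0.08565856]
```

Tip z now measures 0.085, level with the lower half of the knob (centre 0.1025), and the lever is unmoved at 0.19. Pushing.

>>> send_rows(targets=[{"tx":0.02,"ty":0.004,"tz":0,"rx":0,"ry":0,"rz":0,"claw":0},{"tx":0.015,"ty":0,"tz":0,"rx":0,"ry":0,"rz":0,"claw":0},{"tx":0.01,"ty":0,"tz":0,"rx":0,"ry":0,"rz":0,"claw":0},{"tx":0.008,"ty":0,"tz":0,"rx":0,"ry":0,"rz":0,"claw":0},{"tx":0.008,"ty":0,"tz":0,"rx":0,"ry":0,"rz":0,"claw":0},{"tx":0.008,"ty":0,"tz":0,"rx":0,"ry":0,"rz":0,"claw":0}])

```text
clock: 25.3
tool_pos: [0.5151, -0.1999, 0.0449]
ee_rot: [-3.142, 0.0, -0.197]
ft_force: [-2.0, -0.2, 0.9]
gripper_width: 0.007
```

>>> send_rows(targets=[{"tx":0.008,"ty":0,"tz":0,"rx":0,"ry":0,"rz":0,"claw":0},{"tx":0.008,"ty":0,"tz":0,"rx":0,"ry":0,"rz":0,"claw":0},{"tx":0.008,"ty":0,"tz":0,"rx":0,"ry":0,"rz":0,"claw":0},{"tx":0.008,"ty":0,"tz":0,"rx":0,"ry":0,"rz":0,"claw":0},{"tx":0.003,"ty":0,"tz":0,"rx":0,"ry":0,"rz":0,"claw":0},{"tx":0,"ty":0,"tz":0,"rx":0,"ry":0,"rz":0,"claw":0}])

```text
clock: 25.9
tool_pos: [0.5498, -0.2069, 0.0445]
ee_rot: [3.142, -0.0, -0.197]
ft_force: [0.3, -0.1, 0.4]
gripper_width: 0.004
```

Contact showed at about -2 N during the push. The seen along-position is about 0.009, so I'll continue gently to the stop.

>>> send_rows(targets=[{"tx":0.003,"ty":0,"tz":0,"rx":0,"ry":0,"rz":0,"claw":0},{"tx":0.003,"ty":0,"tz":0,"rx":0,"ry":0,"rz":0,"claw":0},{"tx":0,"ty":0,"tz":0,"rx":0,"ry":0,"rz":0,"claw":0}])

```text
clock: 26.2
tool_pos: [0.5553, -0.208, 0.0446]
ee_rot: [3.142, -0.0, -0.197]
ft_force: [-0.3, -0.2, -0.7]
gripper_width: 0.006
```

>>> send_rows(targets=[{"tx":0.002,"ty":0,"tz":0,"rx":0,"ry":0,"rz":0,"claw":0},{"tx":0,"ty":0,"tz":0,"rx":0,"ry":0,"rz":0,"claw":0}])

```text
clock: 26.4
tool_pos: [0.5572, -0.2083, 0.0446]
ee_rot: [-3.142, -0.0, -0.197]
ft_force: [-1.1, -0.2, -1.0]
gripper_width: 0.011
```

```bash
python3 - <<'E'
from m import *
f=eyes.grab_frame("scene"); C=cloud(f); save(f,"s3.png",(180,110,300,200),6); print(get_obs()["ft_force"])
for c,a,m in blobs(f,(50,110,40),(75,255,255),(200,120,260,200),5):
    P=C[m&(f["depth"]>0)]; print(np.round(c),a,np.round(np.median(P,0),4))
print("expected at stop",proj(f,[.5412+.0408*.9816,-.2051-.0408*.1908,.0966]))
E
```

```text
[ 0.1532781   0.1112454  -0.20015172]
[249. 145.] 19 [ 0.3977 -0.2498  0.1024]
[216. 171.] 29 [ 0.5861 -0.2057  0.1017]
expected at stop [[215.32624189 171.27664608]]
```

View pics/s3.png

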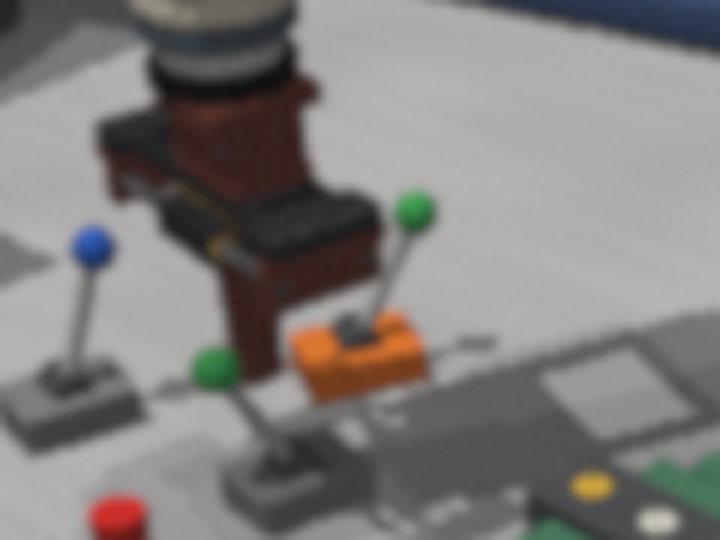

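The knob, at crop (215,370), is now over to the far side, within about a pixel of where the stop should put it. I'll push until the force shows the stop.

>>> send_rows(targets=[{"tx":0.002,"ty":0,"tz":0,"rx":0,"ry":0,"rz":0,"claw":0},{"tx":0,"ty":0,"tz":0,"rx":0,"ry":0,"rz":0,"claw":0}])

```text
clock: 26.65
tool_pos: [0.5575, -0.2084, 0.0444]
ee_rot: [-3.141, 0.003, -0.197]
ft_force: [-4.6, 0.3, 2.0]
gripper_width: 0.006
```

>>> send_rows(targets=[{"tx":0.002,"ty":0,"tz":0,"rx":0,"ry":0,"rz":0,"claw":0},{"tx":0,"ty":0,"tz":0,"rx":0,"ry":0,"rz":0,"claw":0}])

```text
clock: 26.85
tool_pos: [0.5577, -0.2083, 0.0443]
ee_rot: [-3.141, 0.007, -0.197]
ft_force: [-10.9, 1.1, 7.1]
gripper_width: 0.005
```

The force rose to 11 N with no further motion, so this is the stop. Backing off, rising and checking.

>>> send_rows(targets=[{"tx":-0.01,"ty":0,"tz":0,"rx":0,"ry":0,"rz":0,"claw":0},{"tx":-0.03,"ty":0,"tz":0,"rx":0,"ry":0,"rz":0,"claw":0},{"tx":-0.035,"ty":0,"tz":0,"rx":0,"ry":0,"rz":0,"claw":0},{"tx":-0.03,"ty":0,"tz":0,"rx":0,"ry":0,"rz":0,"claw":0},{"tx":0,"ty":0,"tz":-0.04,"rx":0,"ry":0,"rz":0,"claw":0},{"tx":0,"ty":0,"tz":-0.05,"rx":0,"ry":0,"rz":0,"claw":0},{"tx":0,"ty":0,"tz":-0.05,"rx":0,"ry":0,"rz":0,"claw":0},{"tx":0,"ty":0,"tz":0,"rx":0,"ry":0,"rz":0,"claw":0}])

```text
clock: 27.65
tool_pos: [0.4625, -0.1905, 0.1913]
ee_rot: [3.139, -0.013, -0.197]
ft_force: [-0.2, -0.5, -0.7]
gripper_width: 0.002
```

```bash
python3 k.py; python3 - <<'E'
from m import *
f=eyes.grab_frame("scene"); C=cloud(f)
for c,a,m in blobs(f,(0,170,70),(6,255,255),(370,200,410,250)): print("key",c,"before 392.1 219.8")
for c,a,m in blobs(f,(105,110,50),(125,255,255),(180,140,205,165)): print("blue",c,"before 195 150.5")
for t in ["spray_can","oil_bottle","bolt_cup","parallel","wrench","deburrer"]:
    L=spotter.outline_of(f,t)
    if L: print(t,round(L[0]["p"],2),np.round(L[0]["uv"]),np.round(np.median(C[L[0]["mask"]],0),3))
E
```

```text
[ 0.4606612  -0.18966286  0.18822974] 27.7 [-0.29043478 -0.32490211 -0.57173451]
green [282.  44.] 955 [ 0.5807 -0.2128  0.096 ] 0.0001433451166611385 angle 0.9987896465982575
green [377. 266.] 567 [ 0.3898 -0.2577  0.0958] 7.39301765032933e-05 angle -0.5811714848677396
blue [487.  60.] 1112 [ 0.5399 -0.3586  0.1014] 0.00018122311986590547 angle 0.8391697421404214
key [392.1875 219.6875] before 392.1 219.8
blue [195.  150.5] before 195 150.5
spray_can 0.81 [237. 239.] [0.784 0.096 0.113]
oil_bottle 0.59 [200. 222.] [ 0.758 -0.066  0.074]
bolt_cup 0.92 [292. 265.] [0.712 0.192 0.037]
parallel 0.67 [446. 242.] [0.358 0.449 0.018]
deburrer 0.71 [386. 239.] [0.537 0.358 0.089]
```

The green lever measures 1.00 rad, nothing else has moved, and the arm is clear. Handing in.

```bash
python3 -c "
from station import r
print(r.job_done())"
```

```text
the job is handed in; nothing more can be done
None
```

I pointed at the yellow dot and then the top of the chuck key for about 2 s each. I then pushed the green lever (grey base) to its stop, backed off and handed in at about 28 s. No verdict was reported.

**What went wrong:** the first round of pointing and the first push were too high. Both cameras showed the real fingertips about 40 mm above the reported tool position, so that push passed over the knob without touching it.

**How I fixed it:** I redid both dwells lower, so the height limits held whichever reading is right. The grasp point was about 30 mm above each target by the reported position and about 70 mm by the cameras. The sideways error was about 2 mm at most. I then pushed with the fingertips at their true height.

**Last checks:**
- **Green lever:** it measures 1.00 rad, and the push force rose to about 11 N at the stop.
- **Blue knob and chuck key:** their positions in the pictures match the start to within half a pixel.
- **Other loose things:** the spray can, oil bottle, cup, parallel bar and deburrer are within about 2 mm of where they started. I didn't re-measure the wrench (the network missed it this time) or the step drill, but the arm never went near either at their height.
- **Arm:** the force was back to noise level after backing off.

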